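# Sort two stray reagent bottles into the rows for their size

### The arm

A 6-joint arm with a two-finger parallel gripper is mounted at the origin on a cart in front of the work surface, level with it; the furniture and walls round the work are solid. World frame = base frame: x ahead of the robot, y to its left, z up, the work surface at z = 0. Lengths are in mm, angles in rad, forces in N, time in s.
With the tool pointing down it reaches from about 350 to 775 mm from the base axis. Payload 7.3 kg.
Tool frame: the origin (TCP) lies on the front face of the gripper's body, between the roots of the fingers; the fingertips stand 66 mm ahead of it and the grasp point (between the pads) lies 47 mm ahead of it (bot.tcp_to_grasp is the z of the grasp point in the tool frame, in mm); z points along the fingers, y is the direction in which the jaws open and shut (so a half turn about z gives the same grasp; the last joint's range is limited). The gripper opens to 92 mm and grips with 3 to 60 N. Pads are 19 mm wide; open, the fingers measure 130 mm over their backs; the gripper's body (75 mm by 190 mm) begins 47 mm behind the grasp point.
Start: joints at [0.969, 0.342, 1.524, -0, 1.275, -0.146], TCP at [231.081, 471.424, 292.241] pointing down, gripper open.
Joint ranges: [-2.53, 2.53], [-0.77, 2.02], [0.04, 2.7], [-1, 4.14], [0.28, 2.66], [-3.11, 3.11]. Speed limits (rad/s): [2.57, 2.57, 3.14, 3.14, 3.14, 3.14].

### API

Orientations are given as [roll, pitch, yaw] about the fixed x, y, z axes, in that order (R = Rz(yaw) Ry(pitch) Rx(roll)).
In Python, from plant import bot gives the robot as it stands.
- The arm moves only by the tool carry_out, never from a script. Its argument "deltas" is a list that holds one entry, the list of rows, each a list of 4 numbers: the shift along the tool's x, y, z in mm, then the turn about the tool's z in units of 5 degrees (1.0 is 5 degrees). A call has 1 to 20 rows; each row is the pose to reach, as a shift and turn from the pose commanded when the call began, along the tool's axes at that moment; what a row does not reach only later rows make up. A row lasts 1/10 s, in which the tool goes at most 50 mm and 8.59 degrees, less where a joint would pass 70% of its speed; a pose out of reach is approached as far as the arm can. A call with a gripper value outside its range is refused whole. "fingers" is the finger opening in mm, from 0 to 91.8, set as the call begins (left out, the last holds). The fingers move at their own pace and stop on an object; the grip force is fixed at half the most. Time passes only in rows, so rows that repeat a pose let the fingers close. It gives the time, the measured TCP pose, the force and the opening at its end, in the units of the state.
- bot.get_obs(): the state, without advancing time (a new reading comes with each control period).
- bot.capture(name): name is "side" or "top" or "wrist"; returns (picture, depth): 480x640x3 uint8, blue, green, red; 480x640 float32, mm along the optical axis (not along the pixel's ray), 0 where there is no reading.
- bot.camera_model(name): a dict with "K" (3x3 intrinsics, pixels), "camera_from_world" (4x4, takes a point from world to camera coordinates). Camera axes: x right, y down, z forward; pixel columns grow to the right and rows downward; lengths in mm; the calibration is good to about 2 mm. A picture is of the moment at which its call begins: read the wrist's pose just before it. camera_model takes no time and is no camera call; for the wrist camera it gives the pose at the moment of the call.
- bot.close_job(): hands the job in, once; it reports no verdict.
The state is a dict: "time": time; "joint_positions": joint angles; "dq": joint speeds; "tau": joint torques, N m; "tool_pos": TCP position; "tcp_rot": TCP orientation; "contact_force": force on the tool from outside, world axes, zero at the start; "moment": the same for the moment, N m; "grip_width": finger opening in mm.
Only numpy, scipy, OpenCV 4.12 (cv2) and the standard library are available. Lean on these libraries where they do the work, as an engineer would, in place of code of your own. Each camera call takes 0.05 s, during which the arm holds its last target. There are 200 camera calls.

### The job

Two white reagent bottles with blue caps, a large one and a small one, have been left out on the open desk. Set each one down upright in the free end of the white tray that holds bottles of its own size, standing fully on the tray's floor. Keep the bottles upright on the way and put them down rather than dropping them.

Things in the scene. Friction and masses are not known exactly. Their poses are not given: they have to be found in the camera images.
- large_bottle_center (a point): The larger of the two white reagent bottles standing loose on the open desk: round, upright, 50 mm across up to its shoulder, blue band, 115 mm tall with its blue screw cap (32 mm across, from 98 mm up); about 0.21 kg. Point: on its axis, half-way up (57.5 mm above its foot); z points to the cap.
- small_bottle_center (a point): The smaller of the two white reagent bottles standing loose on the open desk: round, upright, 40 mm across up to its shoulder, blue band, 85 mm tall with its blue screw cap (27 mm across, from 72 mm up); about 0.165 kg. Point: on its axis, half-way up (42.5 mm above its foot); z points to the cap.
- large_row_floor (a point): Row for large bottles: white tray fixed on the desk, 240 x 76 mm, black floor, walls 4 mm thick and only 15 mm high. Two large bottles (tops 119 mm above the desk) stand fixed in it at x = +22 and +83 mm; x = -112 to -10 mm is free (middle -60). Point: centre of its floor, 4 mm above the desk; x along the tray to the stored bottles, y across (+-34 mm inside), z up. Both trays look alike and may swap places.
- small_row_floor (a point): Row for small bottles: white tray fixed on the desk, 240 x 76 mm, black floor, walls 4 mm thick and only 15 mm high. Two small bottles (tops 89 mm above the desk) stand fixed in it at x = +22 and +83 mm; x = -112 to -10 mm is free (middle -60). Point: centre of its floor, 4 mm above the desk; x along the tray to the stored bottles, y across (+-34 mm inside), z up. Both trays look alike and may swap places.

How it is judged:
By the outcome, as a careful person would: the job done as asked, in the order asked, and still so for the second after the job is handed in, with the robot touching nothing.
It also fails if it takes over 58 s, if anything falls off the work surface, if the arm or the gripper's body presses on something with over 40 N, if the wrist force passes 120 N, or if a joint passes its speed limit or range.

## Working session

There is one attempt and no reset: what is moved stays moved. The work goes in short steps, Python scripts to look and compute and a tool call to move; the robot and the scene stay as the last step left them, time stands still between calls to the robot, and variables do not carry over. Pictures are saved under pics/ and viewed, about 8 in all and at most 12, crops included, and the job is handed in when it is done.

Besides the shell and the picture viewer there is one more tool, called after "Emit:" by a JSON object that holds its "api" and its "payload". carry_out: Moves the arm, as the interface text tells. Its arguments: {"type":"object","properties":{"deltas":{"type":"array","items":{"type":"array","items":{"type":"array","items":{"type":"number"}}}},"fingers":{"type":"number"}},"required":["deltas"]}

```bash
mkdir -p pics; ls
python3 - <<'E'
from plant import bot
import cv2,numpy as np
o=bot.get_obs();print({k:np.round(v,3) for k,v in o.items()})
for n in("top","side"):
    p,d=bot.capture(n);cv2.imwrite(f"pics/{n}0.png",p);np.savez(f"{n}0.npz",p=p,d=d,**bot.camera_model(n));print(n,bot.camera_model(n))
E
```

```text
pics
{'time': np.float64(0.0), 'joint_positions': array([ 0.969,  0.343,  1.525,  0.   ,  1.275, -0.146]), 'dq': array([-0.001,  0.001,  0.   , -0.001, -0.   ,  0.001]), 'tau': array([ 1.0000e-03, -4.3124e+01, -2.4422e+01,  7.2000e-02,  5.6000e-02,
       -0.0000e+00]), 'tool_pos': array([230.894, 471.155, 291.553]), 'tcp_rot': array([-3.14 , -0.   ,  2.686]), 'contact_force': array([-0.292, -0.076, -0.185]), 'moment': array([ 0.029, -0.024, -0.017]), 'grip_width': np.float64(91.849)}
top {'K': array([[515.02826707,   0.        , 325.30909561],
       [  0.        , 515.02826707, 233.68962758],
       [  0.        ,   0.        ,   1.        ]]), 'camera_from_world': array([[ 1.43501823e-02, -9.99754324e-01, -1.68927229e-02,
         4.39757351e+01],
       [-9.93675014e-01, -1.23770628e-02, -1.11609923e-01,
         5.15768281e+02],
       [ 1.11373421e-01,  1.83874994e-02, -9.93608505e-01,
         1.12844138e+03],
       [ 0.00000000e+00,  0.00000000e+00,  0.00000000e+00,
         1.00000000e+00]])}
side {'K': array([[506.53407046,   0.        , 312.32956985],
       [  0.        , 506.53407046, 235.29161887],
       [  0.        ,   0.        ,   1.        ]]), 'camera_from_world': array([[ 9.44012431e-01, -3.28929040e-01,  2.54207908e-02,
        -4.58233885e+02],
       [-1.29257147e-01, -4.39653518e-01, -8.88817964e-01,
         1.50703559e+02],
       [ 3.03534380e-01,  8.35769389e-01, -4.57554816e-01,
         9.42618919e+02],
       [ 0.00000000e+00,  0.00000000e+00,  0.00000000e+00,
         1.00000000e+00]])}
```

View pics/top0.png

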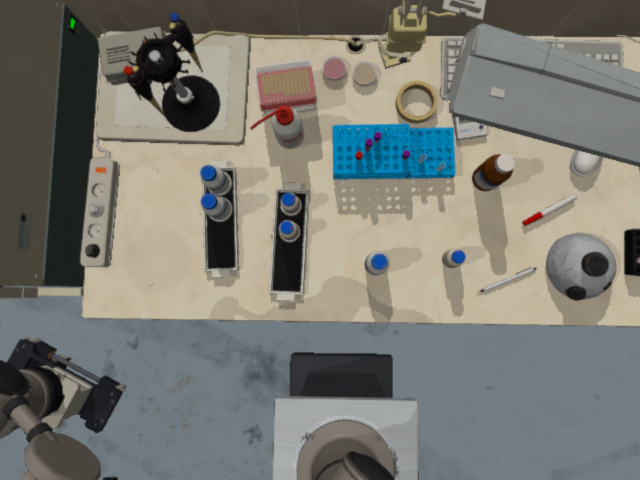

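View pics/side0.png

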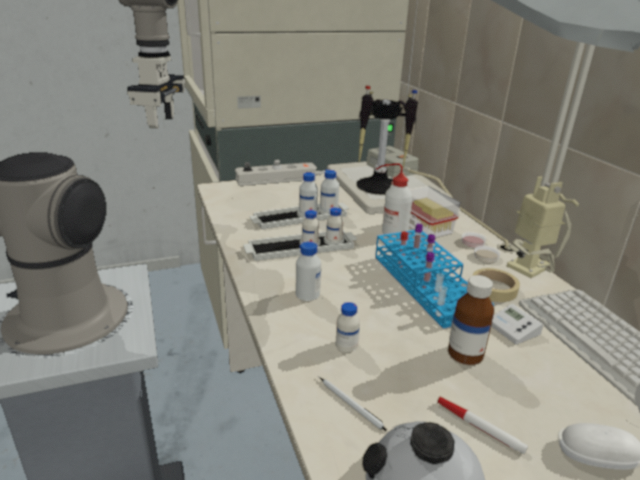

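Both views show the loose large bottle at top-view (377,263) and the small one at (455,257). The large row is the left tray, with its free end towards the robot (floor around (221,245)). The small row is the right tray (free floor around (288,268)).

```bash
cat > m.py <<'E'
import numpy as np,cv2
def ray(n,u,v,z):
    "world point of pixel (u,v) on plane z"
    K=n['K'];T=n['camera_from_world'];R=T[:3,:3];c=-R.T@T[:3,3]
    d=R.T@np.linalg.solve(K,[u,v,1.]);return c+d*(z-c[2])/d[2]
def cloud(n):
    K=n['K'];T=n['camera_from_world'];d=n['d'];v,u=np.mgrid[:480,:640]
    P=np.stack([(u-K[0,2])*d/K[0,0],(v-K[1,2])*d/K[1,1],d],-1)
    return (P-T[:3,3])@T[:3,:3]
E
python3 - <<'E'
from m import *
for nm in("top","side"):
    n=dict(np.load(nm+"0.npz"));P=cloud(n);h=cv2.cvtColor(n['p'],cv2.COLOR_BGR2HSV)
    b=cv2.inRange(h,(105,150,60),(125,255,255))
    k,L,s,c=cv2.connectedComponentsWithStats(b)
    for i in range(1,k):
        if s[i,4]<40: continue
        Q=P[(L==i)&(n['d']>0)]
        if not len(Q): continue
        zt=np.percentile(Q[:,2],90); T=Q[Q[:,2]>zt-5]
        print(nm,c[i].round(1),s[i,4],"ztop",zt.round(1),"med",np.median(T,0).round(1),"mid",((T.min(0)+T.max(0))/2).round(1))
    if nm=="top":
        for x0,x1,y0,y1 in((195,245,160,280),(265,315,180,305)):
            m=np.zeros((480,640),np.uint8);m[y0:y1,x0:x1]=(h[y0:y1,x0:x1,2]<60)
            k,L,s,c=cv2.connectedComponentsWithStats(m);i=1+s[1:,4].argmax()
            r=cv2.minAreaRect(np.argwhere(L==i)[:,::-1].astype(np.float32));bx=cv2.boxPoints(r)
            print("floor",s[i],[ray(n,u,v,4)[:2].round(1).tolist() for u,v in bx])
E
```

```text
top [173.9  16.7] 51 ztop 316.9 med [870.  321.5 314.6] mid [869.3 321.4 315.3]
top [208.1 172.8] 175 ztop 121.9 med [631.3 298.6 119.2] mid [631.4 299.  121.5]
top [208.7 200.8] 186 ztop 121.7 med [572.4 294.5 119.5] mid [572.3 294.7 120.5]
top [287.5 198.8] 119 ztop 92.1 med [582.7 131.3  89.3] mid [583.3 132.2  90.5]
top [286.  227.2] 113 ztop 91.5 med [521.8 133.9  89.3] mid [521.9 133.1  89.9]
top [458.2 256.7] 118 ztop 86.6 med [ 462.9 -233.6   84.6] mid [ 463.9 -232.4   85.9]
top [379.  261.2] 176 ztop 117.5 med [450.  -62.4 115.1] mid [450.2 -62.4 116. ]
floor [ 207  211   28   57 1312] [[565.8, 328.1], [568.2, 265.9], [438.9, 258.1], [436.5, 319.5]]
floor [ 273  192   33   99 1843] [[388.8, 170.0], [614.7, 162.4], [611.6, 99.2], [386.1, 108.0]]
side [329.8 174. ] 57 ztop 119.5 med [631.8 290.7 118.2] mid [631.6 291.6 117.7]
side [308.4 176.4] 63 ztop 120.2 med [571.6 284.8 118.8] mid [571.3 288.8 118. ]
side [335.1 211.2] 50 ztop 90.2 med [583.1 124.2  88.9] mid [584.3 124.6  89. ]
side [310.4 213.6] 54 ztop 89.5 med [522.1 126.3  88.7] mid [522.6 128.6  88.3]
side [307.9 248.3] 159 ztop 115.4 med [449.4 -69.9 114.4] mid [449.6 -68.3 113.5]
side [348.4 308.6] 136 ztop 85.4 med [ 464.5 -239.6   84.5] mid [ 463.9 -237.8   83.6]
side [469.5 327.6] 102 ztop 78.7 med [ 631.8 -341.4   76.5] mid [ 640.6 -329.9   77.2]
```

Emit:
{"api": "carry_out", "payload": {"deltas": [[[-4, -4, 0, -0.1], [-13, -11, 1, -0.2], [-30, -27, 3, -0.4], [-52, -46, 5, -0.7], [-78, -69, 8, -1.1], [-108, -96, 10, -1.5], [-138, -123, 13, -1.9], [-168, -149, 16, -2.3], [-198, -176, 19, -2.8], [-228, -203, 22, -3.2], [-259, -230, 25, -3.6], [-289, -257, 28, -4], [-319, -283, 31, -4.4], [-349, -310, 34, -4.9], [-375, -333, 37, -5.2], [-397, -352, 39, -5.5], [-414, -368, 40, -5.8], [-427, -379, 41, -5.9], [-431, -383, 42, -6], [-431, -383, 42, -6]]], "fingers": 80}}

```text
time: 2.1
tool_pos: [449.0, -62.8, 250.0]
tcp_rot: [3.141, -0.001, -3.075]
contact_force: [0.0, -0.0, -1.0]
grip_width: 79.9
```

Run:
```python
from m import *
from plant import bot
o=bot.get_obs();print(o['tool_pos'],o['tcp_rot'],o['contact_force'])
M=bot.camera_model("wrist");p,d=bot.capture("wrist");cv2.imwrite("pics/w1.png",p);np.savez("w1.npz",p=p,d=d,**M)
n=dict(np.load("w1.npz"));P=cloud(n);h=cv2.cvtColor(p,cv2.COLOR_BGR2HSV)
b=cv2.inRange(h,(105,150,60),(125,255,255));k,L,s,c=cv2.connectedComponentsWithStats(b)
for i in range(1,k):
    if s[i,4]<100: continue
    Q=P[(L==i)&(d>0)];zt=np.percentile(Q[:,2],90);T=Q[Q[:,2]>zt-4]
    print(c[i],s[i],zt,((T.min(0)+T.max(0))/2).round(1))
```

```text
[449.0092938  -62.80147671 249.95180546] [ 3.14126667e+00 -6.07554849e-04 -3.07490805e+00] [ 0.01310416 -0.03488609 -0.99637772]
[ 62.62152778 244.75486111] [  40  224   48   43 1440] 85.29568241269924 [ 464.7 -234.2   84.1]
[316.87740282 253.90815891] [ 290  226   54   56 2341] 115.2307216295253 [450.2 -64.5 114.1]
```

View pics/w1.png

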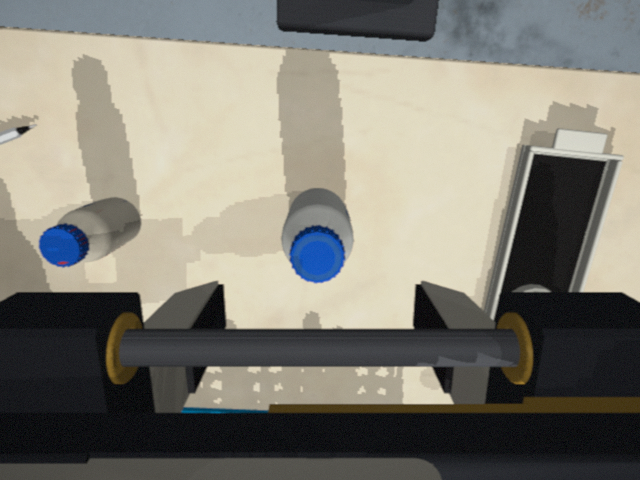

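The wrist view shows the large cap centred at (317,254), the small cap at (63,245), and a clear space for the fingers. I'm descending to the large bottle now.

Emit:
{"api": "carry_out", "payload": {"deltas": [[[-1, -1, 5, 0], [-1, -1, 15, 0], [-1, -1, 30, 0], [-1, -1, 48, 0], [-1, -1, 66, 0], [-1, -1, 84, 0], [-1, -1, 100, 0], [-1, -1, 113, 0], [-1, -1, 122, 0], [-1, -1, 127, 0], [-1, -1, 129, 0], [-1, -1, 129, 0], [-1, -1, 129, 0]]]}}

```text
time: 3.45
tool_pos: [450.8, -63.1, 121.6]
tcp_rot: [-3.141, 0.001, -3.074]
contact_force: [0.5, 0.3, 0.4]
grip_width: 80.0
```

Emit:
{"api": "carry_out", "payload": {"deltas": [[[0, 0, 0, 0], [0, 0, 0, 0], [0, 0, 0, 0], [0, 0, 0, 0], [0, 0, 0, 0], [0, 0, 0, 0], [0, 0, 0, 0], [0, 0, 0, 0], [0, 0, 0, 0], [0, 0, 0, 0]]], "fingers": 30}}

```text
time: 4.45
tool_pos: [450.6, -63.2, 121.3]
tcp_rot: [-3.142, 0.0, -3.074]
contact_force: [0.3, -0.7, 1.5]
grip_width: 49.6
```

Emit:
{"api": "carry_out", "payload": {"deltas": [[[0, 0, -2, 0], [0, 0, -6, 0], [0, 0, -13, 0], [0, 0, -23, 0], [0, 0, -35, 0], [0, 0, -48, 0], [0, 0, -62, 0], [0, 0, -76, 0], [0, 0, -90, 0], [0, 0, -102, 0], [0, 0, -113, 0], [0, 0, -121, 0], [0, 0, -127, 0], [0, 0, -130, 0], [0, 0, -130, 0], [0, 0, -130, 0]]]}}

```text
time: 6.05
tool_pos: [450.4, -63.1, 250.8]
tcp_rot: [3.141, -0.001, -3.074]
contact_force: [-0.6, 0.2, -2.4]
grip_width: 49.9
```

Run:
```python
from m import *
from plant import bot
o=bot.get_obs();print(o['tool_pos'],o['tcp_rot'],o['contact_force'],o['grip_width'])
p,d=bot.capture("side");q,_=bot.capture("wrist")
cv2.imwrite("pics/s2.png",np.hstack([cv2.resize(p[60:360,150:450],(400,400)),cv2.resize(q,(400,400))]))
```

```text
[450.3877045  -63.07560959 250.83143957] [ 3.14121325e+00 -7.11427341e-04 -3.07383707e+00] [-0.58433506  0.19173144 -2.44516048] 49.88584468444577
```

View pics/s2.png

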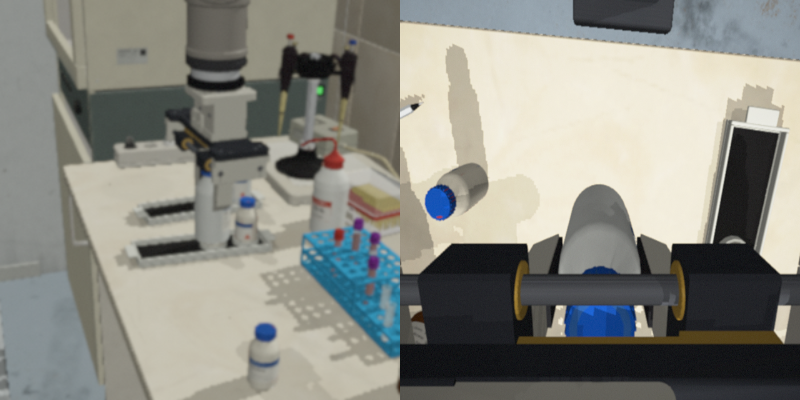

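Both views show the bottle upright and held, with nothing else touched. Next I carry it to the large tray.

Emit:
{"api": "carry_out", "payload": {"deltas": [[[-1, 3, 0, 0], [-2, 11, 0, 0], [-5, 25, 0, 0], [-8, 42, 0, 0], [-12, 63, 0, 0], [-16, 87, 0, 0], [-20, 112, 0, 0], [-25, 136, 0, 0], [-29, 161, 0, 0], [-34, 185, 0, 0], [-38, 210, 0, 0], [-43, 234, 0, 0], [-47, 258, 0, 0], [-52, 283, 0, 0], [-55, 304, 0, 0], [-59, 321, 0, 0], [-61, 335, 0, 0], [-63, 345, 0, 0], [-64, 349, 0, 0], [-64, 349, 0, 0]]]}}

```text
time: 8.15
tool_pos: [490.8, 289.5, 251.1]
tcp_rot: [-3.141, -0.0, -3.074]
contact_force: [0.1, -0.1, -2.1]
grip_width: 49.8
```

Run:
```python
from m import *
from plant import bot
o=bot.get_obs();print(o['tool_pos'],o['contact_force'],o['grip_width'])
M=bot.camera_model("wrist");p,d=bot.capture("wrist");cv2.imwrite("pics/w3.png",p);np.savez("w3.npz",p=p,d=d,**M)
```

```text
[490.81693326 289.54809719 251.10657999] [ 0.09650145 -0.10282467 -2.14795787] 49.82491788399622
```

View pics/w3.png

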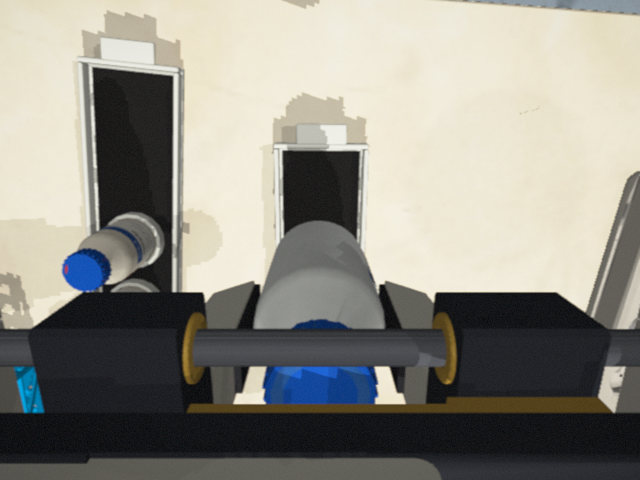

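The wrist view shows the bottle centred over the large tray, with its end's inner corners near (283,151) and (360,151). The small tray's are near (93,69) and (179,73). I'll check the tray centre lines from these.

Run:
```python
from m import *
n=dict(np.load("w3.npz"))
h=cv2.cvtColor(n['p'],cv2.COLOR_BGR2GRAY)
for rows,a,b in(((165,185,205),260,385),((90,130,170),75,195)):
    for r in rows:
        x=np.flatnonzero(h[r,a:b]<50)+a
        print(r,x.min(),x.max(),ray(n,x.min(),r,4)[:2].round(1),ray(n,x.max(),r,4)[:2].round(1))
for u,v in((321,151),(136,71)): print("end",ray(n,u,v,4).round(1))
```

```text
165 284 357 [451.6 257.4] [447.5 317.5]
185 284 356 [468.1 258.1] [464.  318.2]
205 284 356 [485.1 258.9] [480.9 319.8]
90 94 171 [403.5 105.7] [399.4 166.2]
130 96 171 [434.  104.8] [429.9 165.2]
170 98 171 [466.2 103.9] [462.1 164.2]
end [438.2 287.1   4. ]
end [387.3 139.4   4. ]
```

Emit:
{"api": "carry_out", "payload": {"deltas": [[[0, 0, 3, 0], [0, 0, 9, 0], [0, 0, 19, 0], [0, 0, 31, 0], [0, 0, 44, 0], [0, 0, 57, 0], [0, 0, 70, 0], [0, 0, 82, 0], [0, 0, 93, 0], [0, 0, 102, 0], [0, 0, 109, 0], [0, 0, 115, 0], [0, 0, 119, 0], [0, 0, 122, 0], [0, 0, 123, 0], [0, 0, 124, 0], [0, 0, 125, 0], [0, 0, 125.5, 0], [0, 0, 126, 0], [0, 0, 126, 0]]]}}

```text
time: 10.2
tool_pos: [490.8, 289.4, 125.3]
tcp_rot: [3.141, 0.0, -3.074]
contact_force: [0.6, -1.6, -1.7]
grip_width: 49.2
```

Emit:
{"api": "carry_out", "payload": {"deltas": [[[0, 0, 0.5, 0], [0, 0, 0.5, 0], [0, 0, 0.5, 0]]]}}

```text
time: 10.5
tool_pos: [490.9, 289.4, 125.3]
tcp_rot: [3.141, 0.001, -3.074]
contact_force: [-1.4, -1.4, 4.5]
grip_width: 49.6
```

The floor contact shows in the force reading. Releasing now, then rising.

Emit:
{"api": "carry_out", "payload": {"deltas": [[[0, 0, 0, 0], [0, 0, 0, 0], [0, 0, 0, 0], [0, 0, 0, 0], [0, 0, 0, 0], [0, 0, 0, 0], [0, 0, 0, 0], [0, 0, 0, 0]]], "fingers": 78}}

```text
time: 11.3
tool_pos: [490.8, 289.4, 124.7]
tcp_rot: [3.141, 0.0, -3.074]
contact_force: [-0.1, 0.4, -0.2]
grip_width: 78.1
```

Emit:
{"api": "carry_out", "payload": {"deltas": [[[0, 0, -2, 0], [0, 0, -6, 0], [0, 0, -13, 0], [0, 0, -23, 0], [0, 0, -35, 0], [0, 0, -48, 0], [0, 0, -62, 0], [0, 0, -76, 0], [0, 0, -90, 0], [0, 0, -102, 0], [0, 0, -112, 0], [0, 0, -119, 0], [0, 0, -123, 0], [0, 0, -125, 0]]]}}

```text
time: 12.7
tool_pos: [490.7, 289.4, 249.9]
tcp_rot: [3.142, -0.0, -3.074]
contact_force: [0.7, 0.9, 0.2]
grip_width: 78.0
```

Emit:
{"api": "carry_out", "payload": {"deltas": [[[1, -5, 0, 0], [2, -16, 0, 0], [4, -36, 0, 0.1], [7, -62, 0, 0.2], [11, -94, 0, 0.3], [15, -130, 0, 0.4], [20, -166, 0, 0.5], [24, -203, 0, 0.6], [28, -239, 0, 0.7], [33, -276, 0, 0.8], [37, -312, 0, 0.9], [41, -348, 0, 1], [46, -385, 0, 1.1], [50, -421, 0, 1.2], [54, -452, 0, 1.2], [57, -478, 0, 1.2], [59, -499, 0, 1.2], [61, -515, 0, 1.2], [62, -520, 0, 1.2], [62, -520, 0, 1.2]]]}}

```text
time: 14.7
tool_pos: [463.7, -233.9, 249.4]
tcp_rot: [3.141, -0.0, 3.104]
contact_force: [-0.3, 0.0, -0.5]
grip_width: 78.2
```

Run:
```python
from m import *
from plant import bot
o=bot.get_obs();print(o['tool_pos'],o['tcp_rot'],o['contact_force'])
t,td=bot.capture("top");sp,_=bot.capture("side")
M=bot.camera_model("wrist");p,d=bot.capture("wrist");np.savez("w4.npz",p=p,d=d,**M)
n=dict(np.load("w4.npz"));P=cloud(n);h=cv2.cvtColor(p,cv2.COLOR_BGR2HSV)
b=cv2.inRange(h,(105,150,60),(125,255,255));k,L,s,c=cv2.connectedComponentsWithStats(b)
for i in range(1,k):
    if s[i,4]<100: continue
    Q=P[(L==i)&(d>0)];zt=np.percentile(Q[:,2],90);T=Q[Q[:,2]>zt-4]
    print(c[i],s[i],zt,((T.min(0)+T.max(0))/2).round(1))
n=dict(np.load("top0.npz"));n['d']=td;P=cloud(n);h=cv2.cvtColor(t,cv2.COLOR_BGR2HSV)
b=cv2.inRange(h,(105,150,60),(125,255,255));k,L,s,c=cv2.connectedComponentsWithStats(b)
for i in range(1,k):
    Q=P[(L==i)&(td>0)]
    if s[i,4]<60 or not len(Q): continue
    T=Q[Q[:,2]>np.percentile(Q[:,2],90)-5];print("top",c[i],((T.min(0)+T.max(0))/2).round(1))
cv2.imwrite("pics/c4.png",np.hstack([cv2.resize(t[150:310,180:340],(400,400)),cv2.resize(sp[150:280,230:360],(400,400))]))
```

```text
[ 463.73158932 -233.87603519  249.42946877] [ 3.14101926e+00 -4.83899377e-04  3.10368294e+00] [-0.3267611   0.01073646 -0.54560423]
[315.76419558 240.02760252] [ 296  220   41   42 1268] 85.2024889298721 [ 465.1 -235.2   83.9]
top [208.03428571 172.84571429] [631.7 298.4 120.5]
top [208.7311828  200.79569892] [571.7 295.3 121.1]
top [287.48305085 198.83898305] [583.3 132.2  91.4]
top [286.04424779 227.16814159] [521.9 132.9  90.2]
top [209.97282609 239.67391304] [489.9 288.2 120.1]
```

View pics/c4.png

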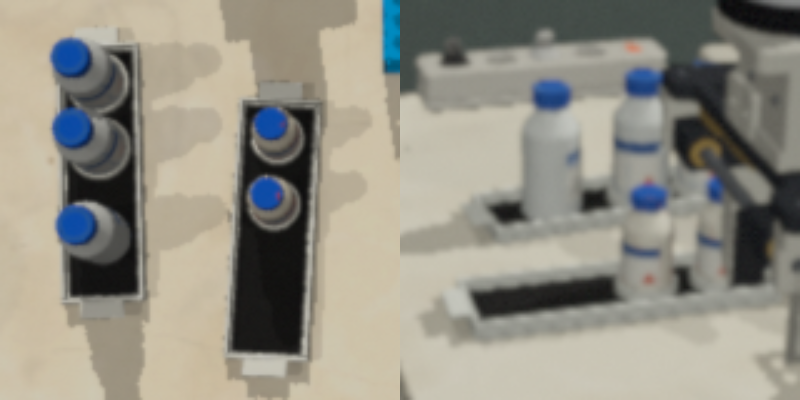

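The large bottle stands upright in its tray's free end, with its cap level with its neighbours (120 vs 121 mm). Now the small one.

Emit:
{"api": "carry_out", "payload": {"deltas": [[[-1, -0.5, 5, 0], [-1, -0.5, 15, 0], [-1, -0.5, 30, 0], [-1, -0.5, 48, 0], [-1, -0.5, 66, 0], [-1, -0.5, 84, 0], [-1, -0.5, 102, 0], [-1, -0.5, 118, 0], [-1, -0.5, 132, 0], [-1, -0.5, 143, 0], [-1, -0.5, 151, 0], [-1, -0.5, 156, 0], [-1, -0.5, 158, 0], [-1, -0.5, 158, 0], [-1, -0.5, 158, 0]]]}}

```text
time: 16.35
tool_pos: [465.4, -234.3, 92.1]
tcp_rot: [-3.141, 0.001, 3.105]
contact_force: [0.4, 0.0, -0.2]
grip_width: 78.1
```

Emit:
{"api": "carry_out", "payload": {"deltas": [[[0, 0, 0, 0], [0, 0, 0, 0], [0, 0, 0, 0], [0, 0, 0, 0], [0, 0, 0, 0], [0, 0, 0, 0], [0, 0, 0, 0], [0, 0, 0, 0], [0, 0, 0, 0], [0, 0, 0, 0], [0, 0, 0, 0]]], "fingers": 22}}

```text
time: 17.45
tool_pos: [465.2, -234.2, 91.7]
tcp_rot: [-3.142, 0.0, 3.105]
contact_force: [-0.2, -1.1, 0.1]
grip_width: 39.7
```

Emit:
{"api": "carry_out", "payload": {"deltas": [[[0, 0, -2, 0], [0, 0, -6, 0], [0, 0, -13, 0], [0, 0, -23, 0], [0, 0, -35, 0], [0, 0, -48, 0], [0, 0, -62, 0], [0, 0, -76, 0], [0, 0, -90, 0], [0, 0, -102, 0], [0, 0, -113, 0], [0, 0, -121, 0], [0, 0, -127, 0], [0, 0, -130, 0], [0, 0, -130, 0], [0, 0, -130, 0]]]}}

```text
time: 19.05
tool_pos: [465.0, -234.0, 221.3]
tcp_rot: [3.141, -0.001, 3.105]
contact_force: [0.2, -0.5, -1.3]
grip_width: 40.0
```

Run:
```python
from m import *
from plant import bot
o=bot.get_obs();print(o['tool_pos'],o['tcp_rot'],o['contact_force'],o['grip_width'])
p,d=bot.capture("side");q,_=bot.capture("wrist")
cv2.imwrite("pics/s5.png",np.hstack([cv2.resize(p[100:400,200:500],(400,400)),cv2.resize(q,(400,400))]))
```

```text
[ 464.96838672 -234.02095317  221.26002873] [ 3.14102967e+00 -7.02182335e-04  3.10466303e+00] [ 0.19978715 -0.47103037 -1.27945613] 39.95436020785155
```

View pics/s5.png

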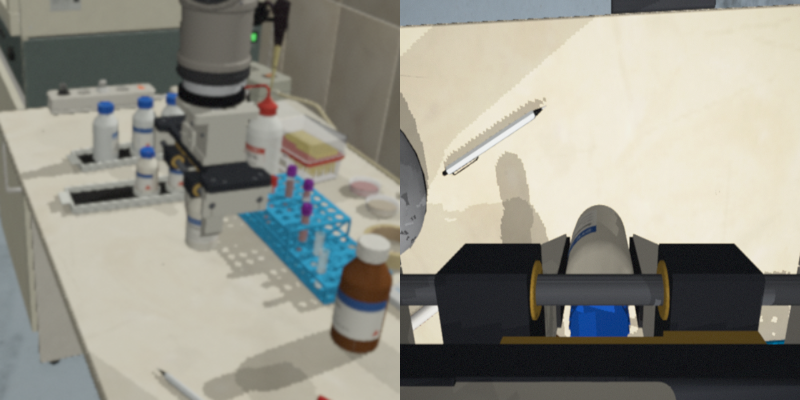

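The small bottle is upright and held. Next I carry it to the small tray.

Emit:
{"api": "carry_out", "payload": {"deltas": [[[0, 4, 0, 0], [1, 12, 0, 0], [3, 26, 0, 0], [5, 45, 0, 0], [7, 67, 0, 0], [10, 92, 0, 0], [12, 118, 0, 0], [15, 144, 0, 0], [18, 170, 0, 0], [21, 196, 0, 0], [23, 222, 0, 0], [26, 247, 0, 0], [29, 273, 0, 0], [31, 299, 0, 0], [34, 321, 0, 0], [36, 339, 0, 0], [37, 354, 0, 0], [38, 365, 0, 0], [39, 369, 0, 0], [39, 369, 0, 0]]]}}

```text
time: 21.15
tool_pos: [439.3, 136.5, 221.7]
tcp_rot: [3.142, -0.0, 3.106]
contact_force: [0.9, -1.8, -1.2]
grip_width: 39.8
```

Emit:
{"api": "carry_out", "payload": {"deltas": [[[0, 0, 3, 0], [0, 0, 9, 0], [0, 0, 19, 0], [0, 0, 31, 0], [0, 0, 44, 0], [0, 0, 57, 0], [0, 0, 70, 0], [0, 0, 80, 0], [0, 0, 88, 0], [0, 0, 94, 0], [0, 0, 98, 0], [0, 0, 100, 0], [0, 0, 100, 0]]]}}

```text
time: 22.45
tool_pos: [439.8, 136.1, 121.7]
tcp_rot: [3.141, 0.0, 3.105]
contact_force: [-1.2, -0.3, -2.7]
grip_width: 39.9
```

Run:
```python
from m import *
from plant import bot
o=bot.get_obs();print(o['tool_pos'],o['contact_force'],o['grip_width'])
q,_=bot.capture("wrist");p,d=bot.capture("side")
cv2.imwrite("pics/w6.png",np.hstack([cv2.resize(q,(400,400)),cv2.resize(p[140:290,200:350],(400,400))]))
```

```text
[439.83263848 136.06741239 121.70954499] [-1.17745758 -0.33286512 -2.73428918] 39.882512899705354
```

View pics/w6.png

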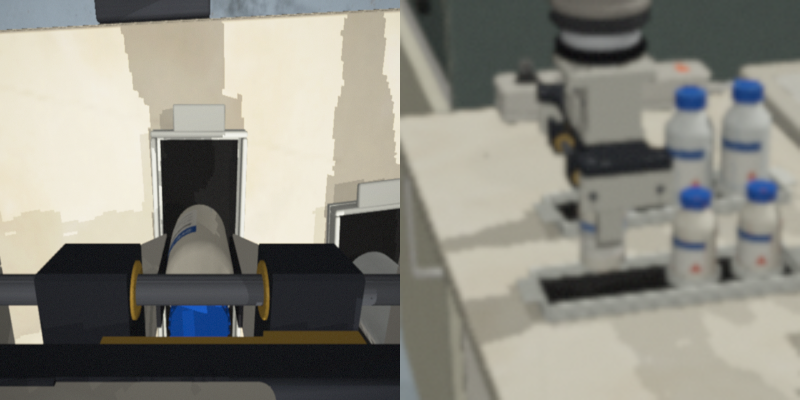

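The bottle hangs upright and centred between the small tray's walls (left half, about (200,230)), and its neighbours are clear. I'm lowering the last 26 mm slowly.

Emit:
{"api": "carry_out", "payload": {"deltas": [[[0, 0, 3, 0], [0, 0, 8, 0], [0, 0, 13, 0], [0, 0, 17, 0], [0, 0, 20, 0], [0, 0, 22, 0], [0, 0, 23, 0], [0, 0, 24, 0], [0, 0, 25, 0], [0, 0, 25.5, 0], [0, 0, 26, 0], [0, 0, 26, 0], [0, 0, 26, 0]]]}}

```text
time: 23.85
tool_pos: [439.8, 136.1, 95.8]
tcp_rot: [3.142, 0.0, 3.105]
contact_force: [0.1, 0.5, -1.9]
grip_width: 39.7
```

Emit:
{"api": "carry_out", "payload": {"deltas": [[[0, 0, 0.5, 0], [0, 0, 0.5, 0], [0, 0, 0.5, 0]]]}}

```text
time: 24.15
tool_pos: [439.8, 136.1, 95.7]
tcp_rot: [3.141, 0.0, 3.105]
contact_force: [-1.9, -1.4, 6.1]
grip_width: 39.6
```

Emit:
{"api": "carry_out", "payload": {"deltas": [[[0, 0, 0, 0], [0, 0, 0, 0], [0, 0, 0, 0], [0, 0, 0, 0], [0, 0, 0, 0], [0, 0, 0, 0], [0, 0, 0, 0], [0, 0, 0, 0], [0, 0, 0, 0]]], "fingers": 72}}

```text
time: 25.05
tool_pos: [439.8, 136.1, 95.2]
tcp_rot: [3.142, 0.0, 3.105]
contact_force: [0.6, -0.1, -0.8]
grip_width: 72.2
```

Emit:
{"api": "carry_out", "payload": {"deltas": [[[0, 0, -2, 0], [0, 0, -6, 0], [0, 0, -13, 0], [0, 0, -23, 0], [0, 0, -35, 0], [0, 0, -48, 0], [0, 0, -62, 0], [0, 0, -76, 0], [0, 0, -92, 0], [0, 0, -108, 0], [0, 0, -122, 0], [0, 0, -134, 0], [0, 0, -143, 0], [0, 0, -148, 0], [0, 0, -150, 0]]]}}

```text
time: 26.55
tool_pos: [439.8, 136.1, 245.8]
tcp_rot: [3.141, 0.001, 3.105]
contact_force: [-0.2, -1.3, 0.1]
grip_width: 72.1
```

Emit:
{"api": "carry_out", "payload": {"deltas": [[[0, -4, 0, 0], [0, -12, 0, 0], [0, -26, 0, 0], [0, -44, 0, 0], [0, -66, 0, 0], [0, -90, 0, 0], [0, -115, 0, 0], [0, -140, 0, 0], [0, -164, 0, 0], [0, -186, 0, 0], [0, -204, 0, 0], [0, -218, 0, 0], [0, -226, 0, 0], [0, -230, 0, 0], [0, -230, 0, 0]]]}}

```text
time: 28.05
tool_pos: [431.1, -94.0, 245.0]
tcp_rot: [3.141, -0.0, 3.104]
contact_force: [-0.4, 0.2, 0.4]
grip_width: 71.7
```

Run:
```python
from m import *
from plant import bot
o=bot.get_obs();print(o['tool_pos'],o['contact_force'],o['time'])
t,td=bot.capture("top");sp,_=bot.capture("side")
n=dict(np.load("top0.npz"));n['d']=td;P=cloud(n);h=cv2.cvtColor(t,cv2.COLOR_BGR2HSV)
b=cv2.inRange(h,(105,150,60),(125,255,255));k,L,s,c=cv2.connectedComponentsWithStats(b)
for i in range(1,k):
    Q=P[(L==i)&(td>0)]
    if s[i,4]<60 or not len(Q): continue
    T=Q[Q[:,2]>np.percentile(Q[:,2],90)-5];print("top",c[i],((T.min(0)+T.max(0))/2).round(1))
cv2.imwrite("pics/c7.png",np.hstack([cv2.resize(t[150:310,180:340],(400,400)),cv2.resize(sp[150:280,230:360],(400,400))]))
```

```text
[431.11602472 -94.01813591 244.99342645] [-0.3757859   0.23966994  0.38591588] 28.05
top [208.06285714 172.82285714] [631.8 299.  121. ]
top [208.7311828  200.79569892] [572.3 295.1 120.6]
top [287.46218487 198.78991597] [582.9 132.1  90.1]
top [286.04424779 227.16814159] [522.  133.1  90. ]
top [209.98378378 239.71351351] [490.  288.6 121.5]
top [283.88888889 266.18518519] [438.5 137.4  90.6]
```

View pics/c7.png

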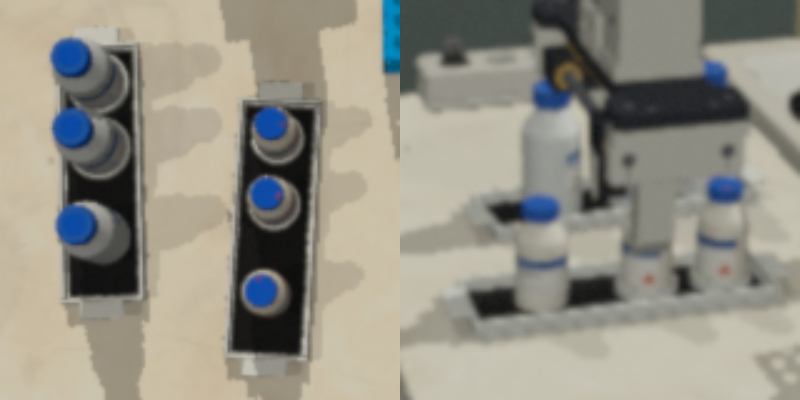

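Both bottles stand upright inside the free ends of their trays, with the caps level with their neighbours. Handing in.

```bash
python3 -c "
from plant import bot
print(bot.close_job())"
```

```text
the job is handed in; nothing more can be done
None
```

Both bottles are in their trays and the job is handed in at about 28 s of the 58 s allowed. I gripped each bottle round its body and carried it upright. I lowered each until the floor took its weight (4.5 N for the large one, 6.1 N for the small one), then let go and moved the arm clear.

My last checks, from the top and side pictures taken after release:

| Bottle | Cap position (x, y) | Aimed for | Cap top vs its two neighbours |
|---|---|---|---|
| Large | (490.0, 288.6) | (490.3, 289.5) | 121.5 mm vs 120.6 and 121.0 mm |
| Small | (438.5, 137.4) | (440, 136.5) | 90.6 mm vs 90.0 and 90.1 mm |

- **Standing:** Both bottles look upright and fully on the tray floor, and the stored bottles have not moved.
- **Robot:** The arm and fingers are clear of everything, with no contact force beyond sensor noise.
- **Disagreements:** The top and wrist cameras differed by about 2 mm on where the bottles first stood, which is within their calibration. No check failed.

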